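Pack the freight cars into the stock tray in siding order

ROBOT

A 7-joint arm with a two-finger parallel gripper is mounted at the origin on the work surface. World frame = base frame: x ahead of the robot, y to its left, z up, the work surface at z = 0. Lengths are in m, angles in degrees, forces in N, time in s.
With the tool pointing down it reaches from about 0.425 to 0.875 m from the base axis. Payload 4.7 kg.
Tool frame: the origin (TCP) lies between the finger pads; the fingertips stand 8 mm ahead of it and the grasp point (between the pads) lies 11 mm behind it (env.tip_extent is the distance from the TCP to the fingertips, in m); z points along the fingers, y is the line along which they close (so a half turn about z gives the same grasp; the last joint's range is limited). The gripper opens to 87 mm and grips with 3 to 60 N. Pads are 19 mm wide; open, the fingers measure 117 mm over their backs; the gripper's body (75 mm by 190 mm) begins 51 mm behind the grasp point.
Start: joints at [75.063, 18.392, -4.016, 83.108, 1.295, 78.541, -3.26], TCP at [0.176, -0.626, 0.231] pointing down, gripper open.
Joint ranges: [-163.93, 163.93], [-17.29, 119.83], [-79.2, 71.16], [3.27, 140.29], [-89.18, 269.18], [5.43, 117.66], [-154.24, 154.24]. Speed limits (degrees/s): [147.25, 147.25, 180, 180, 180, 180, 180].

INTERFACE

Orientations are given as [roll, pitch, yaw] about the fixed x, y, z axes, in that order (R = Rz(yaw) Ry(pitch) Rx(roll)).
In Python, from cell import sensors, vision, workorder, env gives the robot as it stands.
- The arm moves only by the tool drive_tool, never from a script. Its argument "moves" is a list of rows, each an object of numbers: "x", "y", "z": the shift along the tool's x, y, z in mm; "rx", "ry", "rz": the turn, a rotation vector about the tool's x, y, z in rad; "fingers": the closure, from -1 (fully open) to 1 (shut). In form: [{"x": .., "y": .., "z": .., "rx": .., "ry": .., "rz": .., "fingers": ..}, ...]. A call has 1 to 20 rows; each row is the pose to reach, as a shift and turn from the pose commanded when the call began, along the tool's axes at that moment; what a row does not reach only later rows make up. A row lasts 1/8 s, in which the tool goes at most 62.5 mm and 10.7 degrees, less where a joint would pass 70% of its speed; a pose out of reach is approached as far as the arm can. A call with a gripper value outside its range is refused whole. The fingers move at their own pace and stop on an object; "force" is the grip in N (left out, the last holds). Time passes only in rows, so rows that repeat a pose let the fingers close. It gives the time, the measured TCP pose, the force, the opening and the grip force at its end, in the units of the state.
- sensors.get_obs(): the state, without advancing time (a new reading comes with each control period).
- vision.read_camera(name): name is "scene" or "side" or "wrist"; returns a dict with "image" (480x640x3 uint8, red, green, blue), "fx", "fy", "cx", "cy" (pixels), "R" (3x3) and "t" (3): a world point X has camera coordinates R X + t. Camera axes: x right, y down, z forward; pixel columns grow to the right and rows downward; lengths in m; the calibration is good to about 2 mm. A picture is of the moment at which its call begins. There is no depth.
- workorder.sign_off(): hands the job in; it is judged then, once.
The state is a dict: "time_s": time; "qpos": joint angles; "joint_velocities": joint speeds; "effort": joint torques, N m; "tool_pos": TCP position; "tool_rot": TCP orientation; "force": force on the tool from outside, world axes, zero at the start; "wrist_torque": the same for the moment, N m; "grip_width": finger opening in m; "grasp_force": force on a finger pad.
Only numpy, scipy, OpenCV 4.12 (cv2) and the standard library are available. Lean on these libraries where they do the work, as an engineer would, in place of code of your own. Each camera call takes 0.05 s, during which the arm holds its last target. There are 200 camera calls.

TASK

The running session is over: pack the four model freight cars away from their sidings into the empty stock tray, one car to a lane, keeping them in the same order from left to right as seen from the robot: the car on the leftmost siding goes into the leftmost lane, and so on to the rightmost. Lift each car out and set it down gently, upright on its wheels on the felt, lengthwise in its lane between the dividers. Do not drop a car or tip one over.

Things in the scene. Friction and masses are not known exactly. Their poses are not given: they have to be found in the camera images.
- boxcar: HO model boxcar: plain closed brown box, grey ribbed flattish roof, the longest car: 116 mm over the couplers, 34 mm wide, 49 mm high; flat sides from 9 to 43 mm above the wheel bottoms. Origin: its middle, level with the wheel bottoms; x lengthwise, z up; ends alike, may stand either way round. Wheels do not turn; 80 to 160 g.
- tankcar: HO model tank car: black lying cylinder 30 mm in diameter, 92 mm long, axis 26.5 mm above the wheel bottoms, small round dome on top in the middle; 110 mm over the couplers, 52 mm high. Origin: its middle, level with the wheel bottoms; x lengthwise, z up; ends alike, may stand either way round. Wheels do not turn; 80 to 160 g.
- hopper: HO model coal hopper: black open-topped car with a fixed heap of coal, the lowest car: 108 mm over the couplers, 34 mm wide over its ribs, 39 mm high; sides from 16 to 39 mm above the wheel bottoms. Origin: its middle, level with the wheel bottoms; x lengthwise, z up; ends alike, may stand either way round. Wheels do not turn; 80 to 160 g.
- caboose: HO model caboose: brown cabin 66 mm long, grey roof, a raised cupola mid-roof, an open platform at each end; 108 mm over the couplers, 34 mm wide, 53 mm high; flat sides from 9 to 40 mm above the wheel bottoms. Origin: its middle, level with the wheel bottoms; x lengthwise, z up; ends alike, may stand either way round. Wheels do not turn; 80 to 160 g.
- siding_boxcar: One of four alike stub sidings on the siding board, the one under the boxcar at the start: 148 mm of track on a 40 mm wide cork bed, fixed, a 22 mm high timber buffer stop at its far (+x) end. Origin: middle of its underside; x along the track, away from the robot; rail tops 8.5 mm above. The car stands on the rails along x, its middle within 15 mm of the siding's.
- siding_tankcar: One of four alike stub sidings on the siding board, the one under the tankcar at the start: 148 mm of track on a 40 mm wide cork bed, fixed, a 22 mm high timber buffer stop at its far (+x) end. Origin: middle of its underside; x along the track, away from the robot; rail tops 8.5 mm above. The car stands on the rails along x, its middle within 15 mm of the siding's.
- siding_hopper: One of four alike stub sidings on the siding board, the one under the hopper at the start: 148 mm of track on a 40 mm wide cork bed, fixed, a 22 mm high timber buffer stop at its far (+x) end. Origin: middle of its underside; x along the track, away from the robot; rail tops 8.5 mm above. The car stands on the rails along x, its middle within 15 mm of the siding's.
- siding_caboose: One of four alike stub sidings on the siding board, the one under the caboose at the start: 148 mm of track on a 40 mm wide cork bed, fixed, a 22 mm high timber buffer stop at its far (+x) end. Origin: middle of its underside; x along the track, away from the robot; rail tops 8.5 mm above. The car stands on the rails along x, its middle within 15 mm of the siding's.
- siding_board: Fixed plywood board, 154 (x) by 276 (y) by 9 mm, carrying the four sidings, which run along its x at y = +99, +33, -33, -99 mm (which one is where varies). Origin: middle of its underside, on the table; y to the robot's left, turned up to 0.2 rad. It is left or right of the robot's midline, the stock tray on the other side.
- stock_tray: Fixed shallow plywood tray, 154 (x) by 270 (y) mm, empty at the start; four felt-floored lanes along its x, middles at x = 0, y = +99, +33, -33, -99 mm, each 60 mm wide, 142 mm long inside, floor 6 mm above the table; walls and dividers 6 mm thick, tops 14 mm above the table. Origin: middle of its underside, on the table; y to the robot's left, turned up to 0.2 rad.
Not all that is in view belongs to the job. What is shaped like the caboose but yellow is not meant.

How it is judged:
By the outcome, as a careful person would: the job done as asked, in the order asked, and still so for the second after the job is handed in, with the robot touching nothing.
It also fails if it takes over 106 s, if anything falls off the work surface, if the arm or the gripper's body presses on something with over 40 N, if the wrist force passes 120 N, or if a joint passes its speed limit or range.

## Working session

There is one attempt and no reset: what is moved stays moved. The work goes in short steps, Python scripts to look and compute and a tool call to move; the robot and the scene stay as the last step left them, time stands still between calls to the robot, and variables do not carry over. Pictures are saved under pics/ and viewed, at most 14 in all, crops included, and the job is handed in when it is done.

Besides the shell and the picture viewer there is one more tool, called after "Call:" as name([rows], argument=value, ...), one row to a line, values as JSON. drive_tool: Moves the arm, as the interface text tells. Its arguments: {"type":"object","properties":{"moves":{"type":"array"},"force":{"type":"number"}},"required":["moves"]}

```bash
mkdir -p pics; python3 - <<'E'
from cell import sensors, vision, env
import cv2, numpy as np
o=sensors.get_obs(); print(o['time_s'],o['tool_pos'],o['tool_rot'],o['grip_width'],env.tip_extent)
for n in ['scene','side']:
    c=vision.read_camera(n); cv2.imwrite(f'pics/{n}0.png',c['image'][:,:,::-1]); np.savez(f'{n}0.npz',**c)
    print(n,c['fx'],c['cx'],c['cy'],np.round(c['R'],3).tolist(),c['t'], -c['R'].T@c['t'])
E
```

```text
0.0 [ 0.17616318 -0.62513938  0.22948223] [-1.79894938e+02  7.09335598e-03  1.57438885e+01] 0.087004063468709 0.008
scene 500.3465641270215 322.3656173638361 229.29670083533944 [[0.364, 0.931, -0.003], [0.646, -0.255, -0.72], [-0.671, 0.26, -0.694]] [-0.1754297  -0.27116657  1.24729468] [ 1.07605993 -0.22987556  0.6703008 ]
side 567.1471592391961 326.60309272977446 238.2004693917764 [[-0.829, -0.559, 0.004], [-0.316, 0.464, -0.828], [0.461, -0.688, -0.561]] [0.39681912 0.2142962  0.87215524] [-0.00477567  0.72200311  0.66538089]
```

View pics/scene0.png

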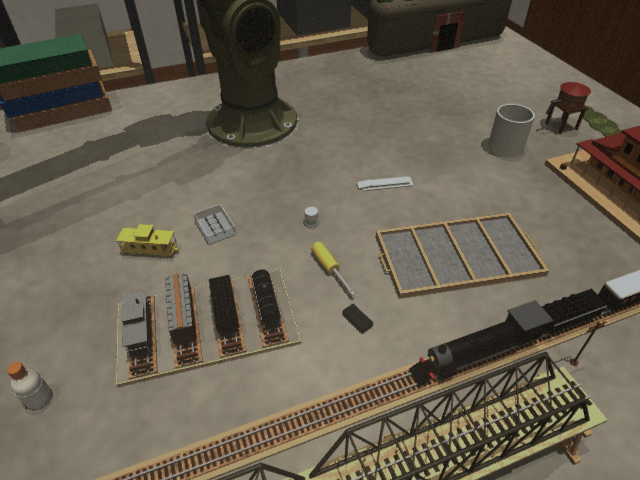

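View pics/side0.png

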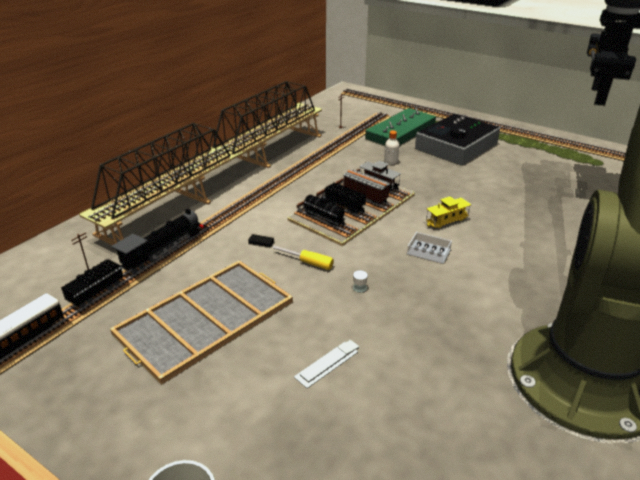

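The scene view looks back at the robot, so image right is the robot's left. Siding board: caboose (135,320), boxcar (180,300), hopper (225,300), tank (265,295). Yellow decoy caboose at (147,240). Empty tray at (460,253). From the robot, left to right: tank, hopper, boxcar, caboose. The brown and grey caboose on the board is the one meant, because the decoy is yellow and not on a siding. I'll enlarge the board to confirm that and to pick points.

```bash
python3 - <<'E'
import cv2
a=cv2.imread('pics/scene0.png')
cv2.imwrite('pics/b.png',cv2.resize(a[225:390,105:305],None,fx=3.6,fy=3.6,interpolation=cv2.INTER_CUBIC))
cv2.imwrite('pics/t.png',cv2.resize(a[205:300,365:555],None,fx=4,fy=4,interpolation=cv2.INTER_CUBIC))
E
```

```text
(no output)
```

View pics/b.png

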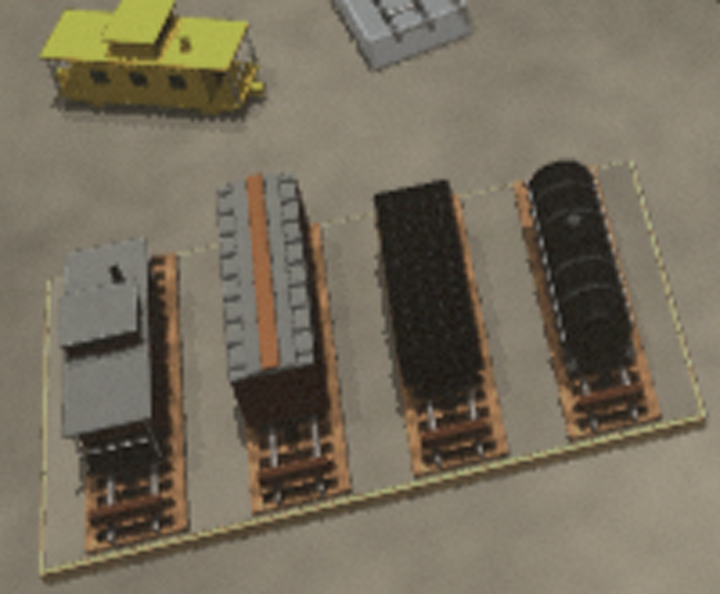

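View pics/t.png

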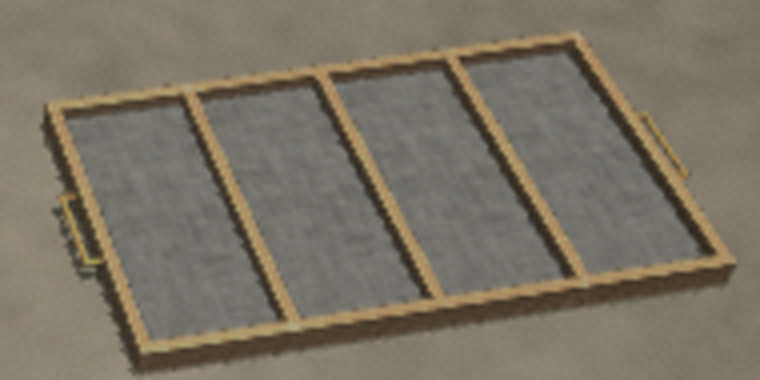

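Crop confirms: caboose (grey cupola roof), boxcar (ribbed roof), hopper, tank on the board, and the yellow one standing off the board, not meant. The board and tray corners are clear in both crops.

```bash
cat > h.py <<'E'
import numpy as np
def ray(c,p,z):
    d=c['R'].T@np.array([(p[0]-c['cx'])/c['fx'],(p[1]-c['cy'])/c['fy'],1]); o=-c['R'].T@c['t']
    return (o+d*(z-o[2])/d[2])[:2]
def rect(P,L,W):
    # P: far-right.. corners order (+x,+y),(+x,-y),(-x,-y),(-x,+y)
    M=np.array([[L,W],[L,-W],[-L,-W],[-L,W]])/2; P=np.array(P); c=P.mean(0)
    H=M.T@(P-c); a=np.arctan2(H[0,1]-H[1,0],H[0,0]+H[1,1])
    R=np.array([[np.cos(a),-np.sin(a)],[np.sin(a),np.cos(a)]])
    return c,a,R,np.abs(M@R.T+c-P).max()
E
python3 - <<'E'
from h import *
c=np.load('scene0.npz')
B=lambda p:(105+(p[0]+.5)/3.6-.5,225+(p[1]+.5)/3.6-.5)
T=lambda p:(365+(p[0]+.5)/4-.5,205+(p[1]+.5)/4-.5)
cb,ab,Rb,e=rect([ray(c,B(p),.009) for p in [(705,411),(43,573),(48,280),(633,163)]],.154,.276)
ct,at,Rt,e2=rect([ray(c,T(p),.014) for p in [(735,262),(141,349),(45,105),(578,35)]],.154,.270)
print('board',cb,np.degrees(ab),e,'tray',ct,np.degrees(at),e2)
for n,ps,z in [('tank',[(560,165),(602,375)],.0585),('tankdome',[(573,216)],.0695),('hop',[(413,188),(437,395)],.0565),('box',[(257,177),(278,365)],.065),('cab',[(105,248),(108,430)],.0605)]:
    l=[Rb.T@(ray(c,B(p),z)-cb) for p in ps]; print(n,np.round(np.mean(l,0),4),np.round(l,3).tolist())
for y in (.099,.033,-.033,-.099): print('siding',cb+Rb@[0,y],'lane',ct+Rt@[0,y])
E
```

```text
board [ 0.56498825 -0.23194081] -5.820923115059009 0.0032340478715249255 tray [0.58180588 0.22601458] -10.86861444374345 0.0024938700777521194
tank [0.0203 0.0967] [[-0.038, 0.099], [0.078, 0.095]]
tankdome [0.0023 0.0981] [[0.002, 0.098]]
hop [0.0123 0.0309] [[-0.044, 0.033], [0.069, 0.029]]
box [-0.0093 -0.0316] [[-0.061, -0.032], [0.043, -0.031]]
cab [ 0.0052 -0.0986] [[-0.042, -0.099], [0.053, -0.098]]
siding [ 0.57502879 -0.13345128] lane [0.60047307 0.32323873]
siding [ 0.56833509 -0.19911097] lane [0.58802828 0.25842263]
siding [ 0.5616414  -0.26477065] lane [0.57558348 0.19360653]
siding [ 0.55494771 -0.33043034] lane [0.56313869 0.12879043]
```

```bash
cat >> h.py <<'E'
from cell import sensors, vision
from scipy.spatial.transform import Rotation as Ro
def go(x,y,z,yaw):
    o=sensors.get_obs(); R=Ro.from_euler('xyz',o['tool_rot'],degrees=True)
    G=Ro.from_euler('xyz',[180,0,yaw],degrees=True)
    print('t',round(o['time_s'],2),'tcp',np.round(o['tool_pos'],4),np.round(o['tool_rot'],2),'F',np.round(o['force'],1),'w',round(o['grip_width'],4),'gf',round(o['grasp_force'],1))
    print('move mm',np.round(R.inv().apply(np.array([x,y,z])-o['tool_pos'])*1e3,1),'rv',np.round((R.inv()*G).as_rotvec(),4))
E
python3 -c "
from h import *
go(.52,-.232,.33,-5.8)"
```

```text
t 0.1 tcp [ 0.1762 -0.6252  0.2296] [-1.799e+02  1.000e-02  1.575e+01] F [-0.  -0.2  0.8] w 0.0869 gf 0.0
move mm [ 437.6 -285.3 -100. ] rv [-0.0017  0.0004  0.3761]
```

Call:
drive_tool([
  {"x": 40,"y": -25,"z": -50,"rz": 0.04,"fingers": -0.15},
  {"x": 85,"y": -55,"z": -90,"rz": 0.1,"fingers": -0.15},
  {"x": 130,"y": -85,"z": -100,"rz": 0.15,"fingers": -0.15},
  {"x": 180,"y": -117,"z": -100,"rz": 0.2,"fingers": -0.15},
  {"x": 230,"y": -150,"z": -100,"rz": 0.24,"fingers": -0.15},
  {"x": 280,"y": -182,"z": -100,"rz": 0.28,"fingers": -0.15},
  {"x": 330,"y": -215,"z": -100,"rz": 0.32,"fingers": -0.15},
  {"x": 380,"y": -248,"z": -100,"rz": 0.35,"fingers": -0.15},
  {"x": 420,"y": -273,"z": -100,"rz": 0.37,"fingers": -0.15},
  {"x": 437,"y": -285,"z": -100,"rz": 0.376,"fingers": -0.15},
  {"x": 437,"y": -285,"z": -100,"rz": 0.376,"fingers": -0.15},
  {"x": 437,"y": -285,"z": -100,"rz": 0.376,"fingers": -0.15},
])

```text
invalid input at $.moves[0]: expected keys x, y, z, rx, ry, rz, fingers
```

```bash
python3 -c "
from h import *
import cv2
go(.52,-.232,.33,-5.8)
c=vision.read_camera('wrist'); np.savez('w1.npz',**c); cv2.imwrite('pics/w1.png',c['image'][:,:,::-1]); print(-c['R'].T@c['t'],c['R'])"
```

```text
t 0.1 tcp [ 0.1762 -0.6252  0.2296] [-1.799e+02  1.000e-02  1.575e+01] F [-0.  -0.2  0.8] w 0.0869 gf 0.0
move mm [ 437.6 -285.3 -100. ] rv [-0.0017  0.0004  0.3761]
[ 0.25513906 -0.60256525  0.38293267] [[ 0.27156357 -0.96241819 -0.00210932]
 [-0.91780017 -0.25963215  0.30038975]
 [-0.2896482  -0.07963898 -0.95381421]]
```

View pics/w1.png

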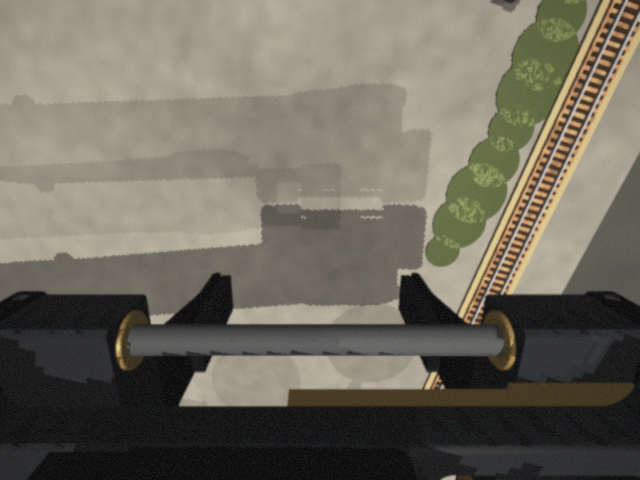

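The wrist view shows only bench from the unmoved pose, because the call was refused for missing keys. I'm resending it with all keys.

Call:
drive_tool([
  {"x": 40,"y": -25,"z": -50,"rx": 0,"ry": 0,"rz": 0.04,"fingers": -0.15},
  {"x": 85,"y": -55,"z": -90,"rx": 0,"ry": 0,"rz": 0.1,"fingers": -0.15},
  {"x": 130,"y": -85,"z": -100,"rx": 0,"ry": 0,"rz": 0.15,"fingers": -0.15},
  {"x": 180,"y": -117,"z": -100,"rx": 0,"ry": 0,"rz": 0.2,"fingers": -0.15},
  {"x": 230,"y": -150,"z": -100,"rx": 0,"ry": 0,"rz": 0.24,"fingers": -0.15},
  {"x": 280,"y": -182,"z": -100,"rx": 0,"ry": 0,"rz": 0.28,"fingers": -0.15},
  {"x": 330,"y": -215,"z": -100,"rx": 0,"ry": 0,"rz": 0.32,"fingers": -0.15},
  {"x": 380,"y": -248,"z": -100,"rx": 0,"ry": 0,"rz": 0.35,"fingers": -0.15},
  {"x": 420,"y": -273,"z": -100,"rx": 0,"ry": 0,"rz": 0.37,"fingers": -0.15},
  {"x": 437,"y": -285,"z": -100,"rx": 0,"ry": 0,"rz": 0.376,"fingers": -0.15},
  {"x": 437,"y": -285,"z": -100,"rx": 0,"ry": 0,"rz": 0.376,"fingers": -0.15},
  {"x": 437,"y": -285,"z": -100,"rx": 0,"ry": 0,"rz": 0.376,"fingers": -0.15},
])

```text
time_s: 1.65
tool_pos: [0.5187, -0.2342, 0.3303]
tool_rot: [180.0, 0.1, -5.9]
force: [0.6, -0.4, -0.1]
grip_width: 0.0501
grasp_force: 0.0
```

```bash
python3 -c "
from h import *
import cv2
go(.52,-.232,.33,-5.8)
c=vision.read_camera('wrist'); np.savez('w2.npz',**c); cv2.imwrite('pics/w2.png',c['image'][:,:,::-1]); print(-c['R'].T@c['t'],c['fx'])"
```

```text
t 1.65 tcp [ 0.5187 -0.2342  0.3303] [ 1.7995e+02  5.0000e-02 -5.9000e+00] F [ 0.6 -0.4 -0.1] w 0.0501 gf 0.0
move mm [ 1.  -2.4  0.3] rv [ 0.0008  0.0009 -0.0017]
[ 0.60037767 -0.242373    0.48358505] 345.23560694594465
```

View pics/w2.png

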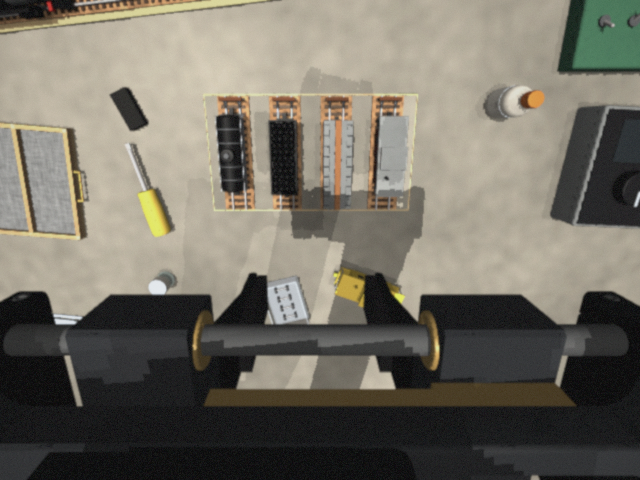

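Wrist view: board corners (204,95),(418,95),(408,210),(215,210); tank 229,115→233,193; hopper 283,121→284,195; boxcar 339,121→338,207; caboose roof 395,115→389,194.

```bash
python3 - <<'E'
from h import *
c=np.load('w2.npz')
cb,ab,Rb,e=rect([ray(c,p,.009) for p in [(204,95),(418,95),(408,210.5),(215,210.5)]],.154,.276)
print('board',cb,np.degrees(ab),e)
for n,ps,z in [('tank',[(229,115),(233,193)],.0585),('dome',[(225.5,153)],.0695),('hop',[(283,121),(284,195)],.0565),('box',[(339,121),(338,207)],.0645),('cab',[(395,115),(389,194)],.0605)]:
    l=[Rb.T@(ray(c,p,z)-cb) for p in ps]; m=np.mean(l,0);print(n,np.round(m,4),np.round(l,3).tolist(),np.round(cb+Rb@m,4))
E
```

```text
board [ 0.5608674  -0.23282855] -5.883007326789696 0.0018759803422021826
tank [0.0046 0.0961] [[0.051, 0.095], [-0.041, 0.097]] [ 0.5753 -0.1377]
dome [0.0081 0.0998] [[0.008, 0.1]] [ 0.5792 -0.1344]
hop [-0.0002  0.0332] [[0.044, 0.033], [-0.044, 0.034]] [ 0.5641 -0.1998]
box [-0.007  -0.0332] [[0.044, -0.033], [-0.058, -0.034]] [ 0.5505 -0.2651]
cab [ 0.0041 -0.0974] [[0.05, -0.098], [-0.042, -0.097]] [ 0.5549 -0.3301]
```

Call:
drive_tool([
  {"x": 15,"y": -30,"z": 40,"rx": 0,"ry": 0,"rz": 0,"fingers": -0.15},
  {"x": 30,"y": -60,"z": 90,"rx": 0,"ry": 0,"rz": 0,"fingers": -0.15},
  {"x": 42,"y": -88,"z": 135,"rx": 0,"ry": 0,"rz": 0,"fingers": -0.15},
  {"x": 50,"y": -103,"z": 175,"rx": 0,"ry": 0,"rz": 0,"fingers": -0.15},
  {"x": 50,"y": -105,"z": 205,"rx": 0,"ry": 0,"rz": 0,"fingers": -0.15},
  {"x": 50,"y": -105,"z": 210,"rx": 0,"ry": 0,"rz": 0,"fingers": -0.15},
  {"x": 50,"y": -105,"z": 210,"rx": 0,"ry": 0,"rz": 0,"fingers": -0.15},
  {"x": 50,"y": -105,"z": 210,"rx": 0,"ry": 0,"rz": 0,"fingers": -0.15},
])

```text
time_s: 2.7
tool_pos: [0.5809, -0.1344, 0.1224]
tool_rot: [179.9, -0.2, -5.9]
force: [0.2, 0.2, 0.4]
grip_width: 0.0499
grasp_force: 0.0
```

```bash
python3 -c "
from h import *
import cv2
go(.579,-.1346,.0375,-5.85)
c=vision.read_camera('wrist'); np.savez('w3.npz',**c); cv2.imwrite('pics/w3.png',c['image'][:,:,::-1]); print(-c['R'].T@c['t'],c['fx'])"
```

```text
t 2.7 tcp [ 0.5809 -0.1344  0.1224] [ 1.7995e+02 -1.7000e-01 -5.8700e+00] F [0.2 0.2 0.4] w 0.0499 gf 0.0
move mm [-2.1  0.3 84.9] rv [ 0.0009 -0.0029 -0.0004]
[ 0.66201334 -0.14245683  0.27599266] 345.23560694594465
```

View pics/w3.png

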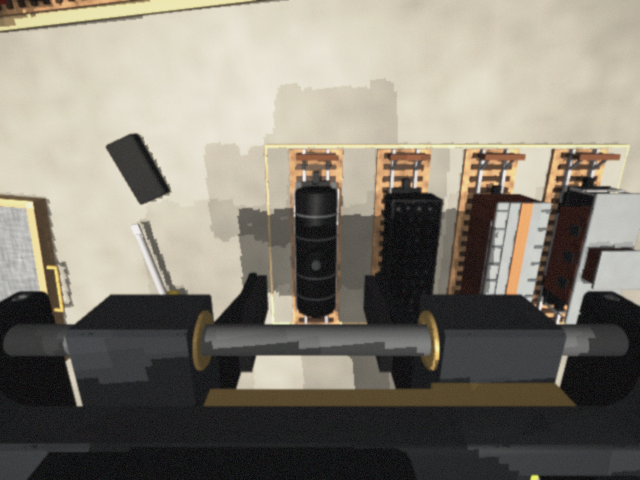

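Wrist view: the tank is centred between the fingertips (col 316, tips about 266/366), dome at (316,265), as measured. Next I descend, grip and lift slightly.

Call:
drive_tool([
  {"x": -1,"y": 0,"z": 20,"rx": 0,"ry": 0,"rz": 0,"fingers": -0.15},
  {"x": -1,"y": 0,"z": 45,"rx": 0,"ry": 0,"rz": 0,"fingers": -0.15},
  {"x": -1,"y": 0,"z": 65,"rx": 0,"ry": 0,"rz": 0,"fingers": -0.15},
  {"x": -1,"y": 0,"z": 78,"rx": 0,"ry": 0,"rz": 0,"fingers": -0.15},
  {"x": -1,"y": 0,"z": 84,"rx": 0,"ry": 0,"rz": 0,"fingers": -0.15},
  {"x": -1,"y": 0,"z": 84,"rx": 0,"ry": 0,"rz": 0,"fingers": -0.15},
  {"x": -1,"y": 0,"z": 84,"rx": 0,"ry": 0,"rz": 0,"fingers": 0.1},
  {"x": -1,"y": 0,"z": 84,"rx": 0,"ry": 0,"rz": 0,"fingers": 0.25},
  {"x": -1,"y": 0,"z": 84,"rx": 0,"ry": 0,"rz": 0,"fingers": 0.4},
  {"x": -1,"y": 0,"z": 84,"rx": 0,"ry": 0,"rz": 0,"fingers": 1},
  {"x": -1,"y": 0,"z": 84,"rx": 0,"ry": 0,"rz": 0,"fingers": 1},
  {"x": -1,"y": 0,"z": 84,"rx": 0,"ry": 0,"rz": 0,"fingers": 1},
  {"x": -1,"y": 0,"z": 84,"rx": 0,"ry": 0,"rz": 0,"fingers": 1},
  {"x": -1,"y": 0,"z": 80,"rx": 0,"ry": 0,"rz": 0,"fingers": 1},
  {"x": -1,"y": 0,"z": 70,"rx": 0,"ry": 0,"rz": 0,"fingers": 1},
  {"x": -1,"y": 0,"z": 50,"rx": 0,"ry": 0,"rz": 0,"fingers": 1},
  {"x": -1,"y": 0,"z": 20,"rx": 0,"ry": 0,"rz": 0,"fingers": 1},
  {"x": -1,"y": 0,"z": -10,"rx": 0,"ry": 0,"rz": 0,"fingers": 1},
  {"x": -1,"y": 0,"z": -20,"rx": 0,"ry": 0,"rz": 0,"fingers": 1},
  {"x": -1,"y": 0,"z": -20,"rx": 0,"ry": 0,"rz": 0,"fingers": 1},
], force=20)

```text
time_s: 5.25
tool_pos: [0.5794, -0.1333, 0.1414]
tool_rot: [180.0, -0.1, -5.8]
force: [0.1, 0.8, -1.4]
grip_width: 0.0297
grasp_force: 20.0
```

```bash
python3 -c "
from h import *
import cv2
go(.6005,.3232,.12,-10.87)
c=vision.read_camera('wrist'); cv2.imwrite('pics/w4.png',c['image'][:,:,::-1])"
```

```text
t 5.25 tcp [ 0.5794 -0.1333  0.1414] [ 1.7997e+02 -9.0000e-02 -5.8000e+00] F [ 0.1  0.8 -1.4] w 0.0297 gf 20.0
move mm [ -25.2 -456.3   21.1] rv [ 0.0005 -0.0017  0.0885]
```

View pics/w4.png

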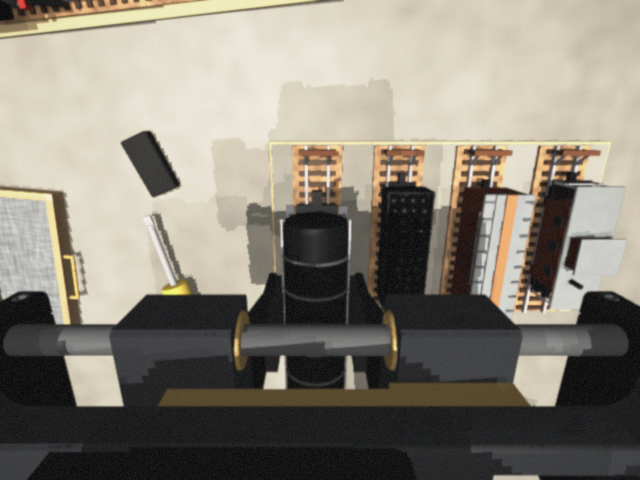

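The tank hangs level between the fingers (316,250). I carry it over lane 1.

Call:
drive_tool([
  {"x": -1,"y": -15,"z": 0,"rx": 0,"ry": 0,"rz": 0.0,"fingers": 1},
  {"x": -3,"y": -45,"z": 0,"rx": 0,"ry": 0,"rz": 0.01,"fingers": 1},
  {"x": -5,"y": -85,"z": 0,"rx": 0,"ry": 0,"rz": 0.02,"fingers": 1},
  {"x": -7,"y": -130,"z": 0,"rx": 0,"ry": 0,"rz": 0.03,"fingers": 1},
  {"x": -10,"y": -175,"z": 0,"rx": 0,"ry": 0,"rz": 0.04,"fingers": 1},
  {"x": -12,"y": -220,"z": 0,"rx": 0,"ry": 0,"rz": 0.05,"fingers": 1},
  {"x": -15,"y": -265,"z": 0,"rx": 0,"ry": 0,"rz": 0.06,"fingers": 1},
  {"x": -18,"y": -310,"z": 0,"rx": 0,"ry": 0,"rz": 0.07,"fingers": 1},
  {"x": -20,"y": -355,"z": 0,"rx": 0,"ry": 0,"rz": 0.08,"fingers": 1},
  {"x": -23,"y": -400,"z": 0,"rx": 0,"ry": 0,"rz": 0.088,"fingers": 1},
  {"x": -25,"y": -435,"z": 0,"rx": 0,"ry": 0,"rz": 0.088,"fingers": 1},
  {"x": -25,"y": -451,"z": 0,"rx": 0,"ry": 0,"rz": 0.088,"fingers": 1},
  {"x": -25,"y": -456,"z": 0,"rx": 0,"ry": 0,"rz": 0.088,"fingers": 1},
  {"x": -25,"y": -456,"z": 0,"rx": 0,"ry": 0,"rz": 0.088,"fingers": 1},
  {"x": -25,"y": -456,"z": 0,"rx": 0,"ry": 0,"rz": 0.088,"fingers": 1},
])

```text
time_s: 7.18
tool_pos: [0.6009, 0.3209, 0.1404]
tool_rot: [179.9, -0.0, -11.0]
force: [0.1, -0.1, -1.8]
grip_width: 0.0299
grasp_force: 20.0
```

```bash
python3 -c "
from h import *
import cv2
go(.6005,.3232,.026,-10.87)
c=vision.read_camera('wrist'); np.savez('w5.npz',**c);cv2.imwrite('pics/w5.png',c['image'][:,:,::-1])"
```

```text
t 7.17 tcp [0.6009 0.3209 0.1404] [ 1.7993e+02 -3.0000e-02 -1.0980e+01] F [ 0.1 -0.1 -1.8] w 0.0299 gf 20.0
move mm [ -0.8  -2.3 114.4] rv [ 0.0013 -0.0004 -0.0019]
```

View pics/w5.png

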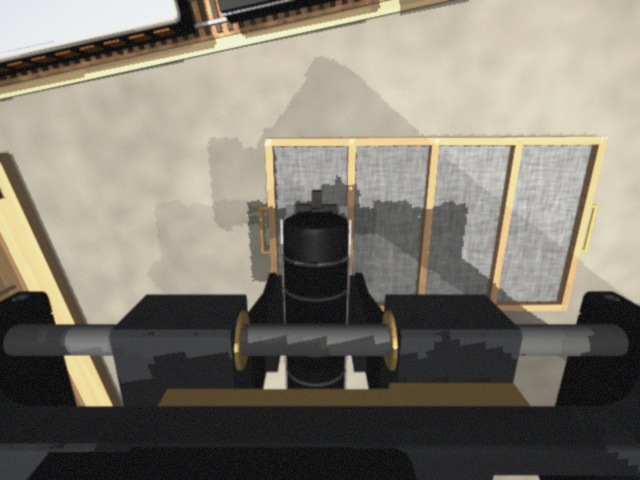

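Wrist view: tray far edge is level (266,138)→(606,138), dividers cross it at cols 351, 434 and 516, near edge row ~308. The tank is above the leftmost lane.

```bash
python3 - <<'E'
from h import *
c=np.load('w5.npz')
P=[ray(c,p,.014) for p in [(266,138),(351.5,140.5),(434,140.5),(516,140.5),(606,138),(570,309)]]
a=np.radians(-10.9);R=np.array([[np.cos(a),-np.sin(a)],[np.sin(a),np.cos(a)]])
ct=np.array([.5818,.2260])
print(np.round([R.T@(p-ct) for p in P],4)); d=P[0]-P[4]; print(np.degrees(np.arctan2(-d[0],d[1])))
E
```

```text
[[ 0.0728  0.1354]
 [ 0.0708  0.0685]
 [ 0.0707  0.0039]
 [ 0.0706 -0.0604]
 [ 0.0724 -0.1305]
 [-0.0782 -0.1355]]
-10.97067637383612
```

Call:
drive_tool([
  {"x": -3,"y": -4,"z": 15,"rx": 0,"ry": 0,"rz": 0,"fingers": 1},
  {"x": -3,"y": -4,"z": 45,"rx": 0,"ry": 0,"rz": 0,"fingers": 1},
  {"x": -3,"y": -4,"z": 75,"rx": 0,"ry": 0,"rz": 0,"fingers": 1},
  {"x": -3,"y": -4,"z": 95,"rx": 0,"ry": 0,"rz": 0,"fingers": 1},
  {"x": -3,"y": -4,"z": 106,"rx": 0,"ry": 0,"rz": 0,"fingers": 1},
  {"x": -3,"y": -4,"z": 110,"rx": 0,"ry": 0,"rz": 0,"fingers": 1},
  {"x": -3,"y": -4,"z": 110,"rx": 0,"ry": 0,"rz": 0,"fingers": 1},
  {"x": -3,"y": -4,"z": 111,"rx": 0,"ry": 0,"rz": 0,"fingers": 1},
  {"x": -3,"y": -4,"z": 111,"rx": 0,"ry": 0,"rz": 0,"fingers": 1},
  {"x": -3,"y": -4,"z": 111,"rx": 0,"ry": 0,"rz": 0,"fingers": 1},
])

```text
time_s: 8.48
tool_pos: [0.5982, 0.3275, 0.0299]
tool_rot: [-180.0, -0.0, -10.8]
force: [0.2, 0.5, -1.6]
grip_width: 0.0297
grasp_force: 20.0
```

Call:
drive_tool([
  {"x": 0,"y": 0,"z": 1,"rx": 0,"ry": 0,"rz": 0,"fingers": 1},
  {"x": 0,"y": 0,"z": 1.5,"rx": 0,"ry": 0,"rz": 0,"fingers": 1},
  {"x": 0,"y": 0,"z": 2,"rx": 0,"ry": 0,"rz": 0,"fingers": 1},
  {"x": 0,"y": 0,"z": 2,"rx": 0,"ry": 0,"rz": 0,"fingers": 1},
])

```text
time_s: 8.98
tool_pos: [0.5979, 0.3274, 0.0274]
tool_rot: [180.0, 0.0, -10.8]
force: [0.2, -0.1, -0.9]
grip_width: 0.0299
grasp_force: 20.0
```

Call:
drive_tool([
  {"x": 0,"y": 0,"z": 0.5,"rx": 0,"ry": 0,"rz": 0,"fingers": 1},
  {"x": 0,"y": 0,"z": 1,"rx": 0,"ry": 0,"rz": 0,"fingers": 1},
  {"x": 0,"y": 0,"z": 1,"rx": 0,"ry": 0,"rz": 0,"fingers": 1},
])

```text
time_s: 9.35
tool_pos: [0.5979, 0.3274, 0.0264]
tool_rot: [180.0, 0.0, -10.8]
force: [-0.8, -0.2, -1.0]
grip_width: 0.0298
grasp_force: 20.0
```

Call:
drive_tool([
  {"x": 0,"y": 0,"z": 0.5,"rx": 0,"ry": 0,"rz": 0,"fingers": 1},
  {"x": 0,"y": 0,"z": 1,"rx": 0,"ry": 0,"rz": 0,"fingers": 1},
  {"x": 0,"y": 0,"z": 1,"rx": 0,"ry": 0,"rz": 0,"fingers": 1},
])

```text
time_s: 9.72
tool_pos: [0.598, 0.3275, 0.0256]
tool_rot: [180.0, -0.0, -10.8]
force: [-0.0, -0.8, -0.5]
grip_width: 0.0296
grasp_force: 20.0
```

Call:
drive_tool([
  {"x": 0,"y": 0,"z": 0.5,"rx": 0,"ry": 0,"rz": 0,"fingers": 1},
  {"x": 0,"y": 0,"z": 1,"rx": 0,"ry": 0,"rz": 0,"fingers": 1},
  {"x": 0,"y": 0,"z": 1,"rx": 0,"ry": 0,"rz": 0,"fingers": 1},
])

```text
time_s: 10.1
tool_pos: [0.598, 0.3275, 0.0255]
tool_rot: [180.0, -0.0, -10.8]
force: [-2.2, -2.4, 6.0]
grip_width: 0.0301
grasp_force: 20.0
```

Call:
drive_tool([
  {"x": 0,"y": 0,"z": -0.7,"rx": 0,"ry": 0,"rz": 0,"fingers": 1},
  {"x": 0,"y": 0,"z": -0.7,"rx": 0,"ry": 0,"rz": 0,"fingers": 0.25},
  {"x": 0,"y": 0,"z": -0.7,"rx": 0,"ry": 0,"rz": 0,"fingers": 0.15},
  {"x": 0,"y": 0,"z": -0.7,"rx": 0,"ry": 0,"rz": 0,"fingers": 0.05},
  {"x": 0,"y": 0,"z": -0.7,"rx": 0,"ry": 0,"rz": 0,"fingers": -0.1},
  {"x": 0,"y": 0,"z": -0.7,"rx": 0,"ry": 0,"rz": 0,"fingers": -0.1},
  {"x": 0,"y": 0,"z": -0.7,"rx": 0,"ry": 0,"rz": 0,"fingers": -0.1},
  {"x": 0,"y": 0,"z": -10,"rx": 0,"ry": 0,"rz": 0,"fingers": -0.1},
  {"x": 0,"y": 0,"z": -35,"rx": 0,"ry": 0,"rz": 0,"fingers": -0.1},
  {"x": 0,"y": 0,"z": -70,"rx": 0,"ry": 0,"rz": 0,"fingers": -0.1},
  {"x": 0,"y": 0,"z": -105,"rx": 0,"ry": 0,"rz": 0,"fingers": -0.1},
  {"x": 0,"y": 0,"z": -125,"rx": 0,"ry": 0,"rz": 0,"fingers": -0.1},
  {"x": 0,"y": 0,"z": -125,"rx": 0,"ry": 0,"rz": 0,"fingers": -0.1},
])

```text
time_s: 11.72
tool_pos: [0.5988, 0.3281, 0.1514]
tool_rot: [-179.9, -0.2, -10.8]
force: [0.4, 0.6, -0.2]
grip_width: 0.0482
grasp_force: 0.0
```

```bash
python3 -c "
from h import *
import cv2
go(.5664,-.1997,.13,-5.85)
c=vision.read_camera('wrist'); np.savez('w6.npz',**c);cv2.imwrite('pics/w6.png',c['image'][:,:,::-1])"
```

```text
t 11.72 tcp [0.5988 0.3281 0.1514] [-1.7989e+02 -1.6000e-01 -1.0840e+01] F [ 0.4  0.6 -0.2] w 0.0482 gf 0.0
move mm [ 67.4 524.5  20.6] rv [-0.0018 -0.0028 -0.0871]
```

View pics/w6.png

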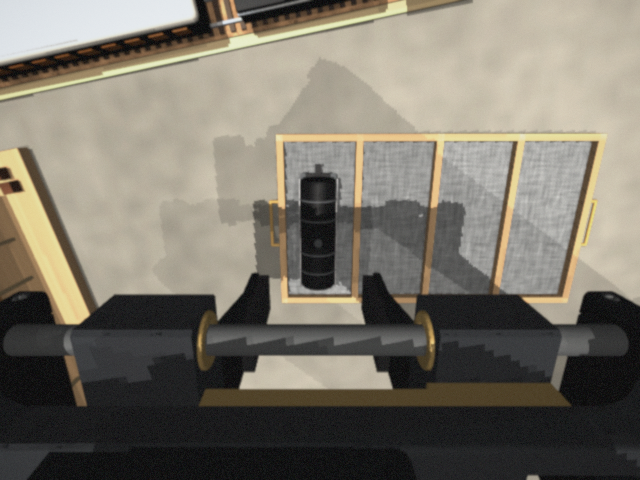

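Tank upright and centred in lane 1 (319,233), between the wall (282) and divider (358). Next is the hopper.

Call:
drive_tool([
  {"x": 4,"y": 30,"z": 0,"rx": 0,"ry": 0,"rz": 0.0,"fingers": -0.15},
  {"x": 10,"y": 80,"z": 0,"rx": 0,"ry": 0,"rz": -0.01,"fingers": -0.15},
  {"x": 17,"y": 130,"z": 0,"rx": 0,"ry": 0,"rz": -0.02,"fingers": -0.15},
  {"x": 23,"y": 180,"z": 0,"rx": 0,"ry": 0,"rz": -0.03,"fingers": -0.15},
  {"x": 30,"y": 230,"z": 0,"rx": 0,"ry": 0,"rz": -0.04,"fingers": -0.15},
  {"x": 36,"y": 280,"z": 0,"rx": 0,"ry": 0,"rz": -0.05,"fingers": -0.15},
  {"x": 42,"y": 330,"z": 0,"rx": 0,"ry": 0,"rz": -0.06,"fingers": -0.15},
  {"x": 49,"y": 380,"z": 0,"rx": 0,"ry": 0,"rz": -0.07,"fingers": -0.15},
  {"x": 55,"y": 430,"z": 5,"rx": 0,"ry": 0,"rz": -0.08,"fingers": -0.15},
  {"x": 61,"y": 475,"z": 12,"rx": 0,"ry": 0,"rz": -0.087,"fingers": -0.15},
  {"x": 66,"y": 510,"z": 18,"rx": 0,"ry": 0,"rz": -0.087,"fingers": -0.15},
  {"x": 67.4,"y": 524.5,"z": 20,"rx": 0,"ry": 0,"rz": -0.087,"fingers": -0.15},
  {"x": 67.4,"y": 524.5,"z": 20,"rx": 0,"ry": 0,"rz": -0.087,"fingers": -0.15},
  {"x": 67.4,"y": 524.5,"z": 20,"rx": 0,"ry": 0,"rz": -0.087,"fingers": -0.15},
])

```text
time_s: 13.52
tool_pos: [0.566, -0.1978, 0.1295]
tool_rot: [-179.9, 0.0, -5.7]
force: [-0.3, -0.2, -0.5]
grip_width: 0.0502
grasp_force: 0.0
```

```bash
cat >> h.py <<'E'
import cv2
def look(f):
    c=vision.read_camera('wrist'); np.savez(f+'.npz',**c); cv2.imwrite(f'pics/{f}.png',c['image'][:,:,::-1])
E
python3 -c "
from h import *
go(.5664,-.1997,.0375,-5.85); look('w7')"
```

```text
t 13.53 tcp [ 0.566  -0.1978  0.1295] [-1.7993e+02  1.0000e-02 -5.6900e+00] F [-0.3 -0.2 -0.5] w 0.0502 gf 0.0
move mm [ 0.6  1.9 92. ] rv [-0.0012  0.0001  0.0028]
```

View pics/w7.png

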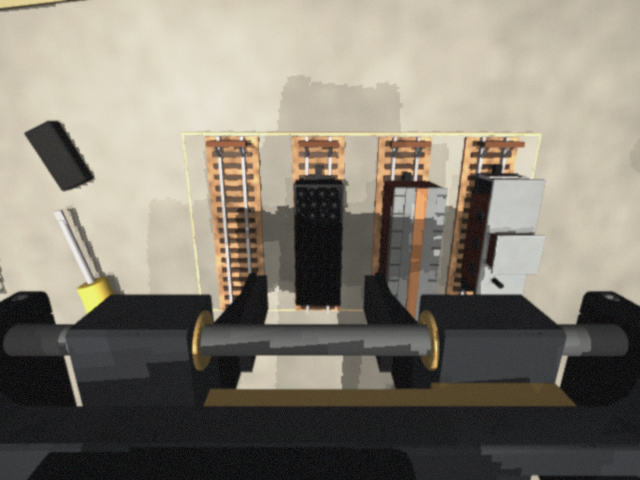

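Hopper at cols 295–343 (middle 319) against finger middle 316, so I shift +2 mm in tool y, as the sensor says too.

Call:
drive_tool([
  {"x": 0.5,"y": 2,"z": 20,"rx": 0,"ry": 0,"rz": 0,"fingers": -0.15},
  {"x": 0.5,"y": 2,"z": 48,"rx": 0,"ry": 0,"rz": 0,"fingers": -0.15},
  {"x": 0.5,"y": 2,"z": 70,"rx": 0,"ry": 0,"rz": 0,"fingers": -0.15},
  {"x": 0.5,"y": 2,"z": 85,"rx": 0,"ry": 0,"rz": 0,"fingers": -0.15},
  {"x": 0.5,"y": 2,"z": 91,"rx": 0,"ry": 0,"rz": 0,"fingers": -0.15},
  {"x": 0.5,"y": 2,"z": 91,"rx": 0,"ry": 0,"rz": 0,"fingers": -0.15},
  {"x": 0.5,"y": 2,"z": 91,"rx": 0,"ry": 0,"rz": 0,"fingers": 0.05},
  {"x": 0.5,"y": 2,"z": 91,"rx": 0,"ry": 0,"rz": 0,"fingers": 0.15},
  {"x": 0.5,"y": 2,"z": 91,"rx": 0,"ry": 0,"rz": 0,"fingers": 0.3},
  {"x": 0.5,"y": 2,"z": 91,"rx": 0,"ry": 0,"rz": 0,"fingers": 1},
  {"x": 0.5,"y": 2,"z": 91,"rx": 0,"ry": 0,"rz": 0,"fingers": 1},
  {"x": 0.5,"y": 2,"z": 91,"rx": 0,"ry": 0,"rz": 0,"fingers": 1},
  {"x": 0.5,"y": 2,"z": 91,"rx": 0,"ry": 0,"rz": 0,"fingers": 1},
  {"x": 0.5,"y": 2,"z": 87,"rx": 0,"ry": 0,"rz": 0,"fingers": 1},
  {"x": 0.5,"y": 2,"z": 77,"rx": 0,"ry": 0,"rz": 0,"fingers": 1},
  {"x": 0.5,"y": 2,"z": 55,"rx": 0,"ry": 0,"rz": 0,"fingers": 1},
  {"x": 0.5,"y": 2,"z": 25,"rx": 0,"ry": 0,"rz": 0,"fingers": 1},
  {"x": 0.5,"y": 2,"z": -3,"rx": 0,"ry": 0,"rz": 0,"fingers": 1},
  {"x": 0.5,"y": 2,"z": -13,"rx": 0,"ry": 0,"rz": 0,"fingers": 1},
  {"x": 0.5,"y": 2,"z": -13,"rx": 0,"ry": 0,"rz": 0,"fingers": 1},
], force=20)

```text
time_s: 16.08
tool_pos: [0.5659, -0.2028, 0.1428]
tool_rot: [180.0, -0.0, -5.9]
force: [-0.1, 0.5, -2.1]
grip_width: 0.0327
grasp_force: 20.0
```

```bash
python3 -c "
from h import *
go(.5855,.262,.03,-10.9)"
```

```text
t 16.07 tcp [ 0.5659 -0.2028  0.1428] [ 1.7996e+02 -4.0000e-02 -5.8800e+00] F [-0.1  0.5 -2.1] w 0.0327 gf 20.0
move mm [ -28.1 -464.5  112.5] rv [ 0.0007 -0.0007  0.0877]
```

Call:
drive_tool([
  {"x": -1,"y": -15,"z": 0,"rx": 0,"ry": 0,"rz": 0.0,"fingers": 1},
  {"x": -3,"y": -45,"z": 0,"rx": 0,"ry": 0,"rz": 0.01,"fingers": 1},
  {"x": -5,"y": -85,"z": 0,"rx": 0,"ry": 0,"rz": 0.02,"fingers": 1},
  {"x": -8,"y": -130,"z": 0,"rx": 0,"ry": 0,"rz": 0.03,"fingers": 1},
  {"x": -11,"y": -175,"z": 0,"rx": 0,"ry": 0,"rz": 0.04,"fingers": 1},
  {"x": -13,"y": -220,"z": 0,"rx": 0,"ry": 0,"rz": 0.05,"fingers": 1},
  {"x": -16,"y": -265,"z": 0,"rx": 0,"ry": 0,"rz": 0.06,"fingers": 1},
  {"x": -19,"y": -310,"z": 0,"rx": 0,"ry": 0,"rz": 0.07,"fingers": 1},
  {"x": -22,"y": -355,"z": 0,"rx": 0,"ry": 0,"rz": 0.08,"fingers": 1},
  {"x": -25,"y": -400,"z": 0,"rx": 0,"ry": 0,"rz": 0.088,"fingers": 1},
  {"x": -27,"y": -440,"z": 0,"rx": 0,"ry": 0,"rz": 0.088,"fingers": 1},
  {"x": -28,"y": -458,"z": 5,"rx": 0,"ry": 0,"rz": 0.088,"fingers": 1},
  {"x": -28,"y": -463,"z": 20,"rx": 0,"ry": 0,"rz": 0.088,"fingers": 1},
  {"x": -28,"y": -463,"z": 40,"rx": 0,"ry": 0,"rz": 0.088,"fingers": 1},
  {"x": -28,"y": -463,"z": 60,"rx": 0,"ry": 0,"rz": 0.088,"fingers": 1},
  {"x": -28,"y": -463,"z": 70,"rx": 0,"ry": 0,"rz": 0.088,"fingers": 1},
  {"x": -28,"y": -463,"z": 70,"rx": 0,"ry": 0,"rz": 0.088,"fingers": 1},
])

```text
time_s: 18.2
tool_pos: [0.5847, 0.2599, 0.0712]
tool_rot: [179.9, 0.1, -10.9]
force: [-0.1, 0.0, -0.4]
grip_width: 0.0328
grasp_force: 20.0
```

```bash
python3 -c "
from h import *
go(.5855,.262,.03,-10.9); look('w8')"
```

```text
t 18.2 tcp [0.5847 0.2599 0.0712] [ 1.7992e+02  1.0000e-01 -1.0950e+01] F [-0.1  0.  -0.4] w 0.0328 gf 20.0
move mm [ 0.4 -2.2 41.2] rv [ 0.0014  0.0017 -0.0009]
```

View pics/w8.png

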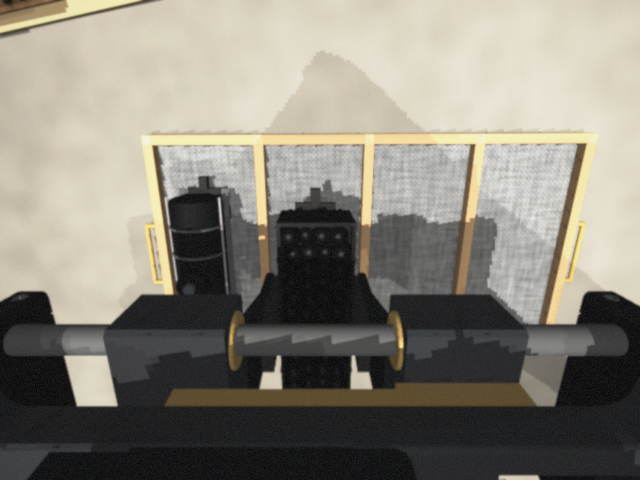

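Hopper over lane 2: car middle col 316, lane between dividers 261 and 368 (middle 315). That's centred, so I lower it.

Call:
drive_tool([
  {"x": 0,"y": -1,"z": 12,"rx": 0,"ry": 0,"rz": 0,"fingers": 1},
  {"x": 0,"y": -1,"z": 28,"rx": 0,"ry": 0,"rz": 0,"fingers": 1},
  {"x": 0,"y": -1,"z": 37,"rx": 0,"ry": 0,"rz": 0,"fingers": 1},
  {"x": 0,"y": -1,"z": 40,"rx": 0,"ry": 0,"rz": 0,"fingers": 1},
  {"x": 0,"y": -1,"z": 41,"rx": 0,"ry": 0,"rz": 0,"fingers": 1},
  {"x": 0,"y": -1,"z": 42,"rx": 0,"ry": 0,"rz": 0,"fingers": 1},
  {"x": 0,"y": -1,"z": 43,"rx": 0,"ry": 0,"rz": 0,"fingers": 1},
  {"x": 0,"y": -1,"z": 43,"rx": 0,"ry": 0,"rz": 0,"fingers": 1},
  {"x": 0,"y": -1,"z": 43,"rx": 0,"ry": 0,"rz": 0,"fingers": 1},
])

```text
time_s: 19.38
tool_pos: [0.5854, 0.262, 0.0296]
tool_rot: [180.0, -0.0, -10.9]
force: [-0.4, 0.1, -0.9]
grip_width: 0.0327
grasp_force: 20.0
```

Call:
drive_tool([
  {"x": 0,"y": 0,"z": 0.5,"rx": 0,"ry": 0,"rz": 0,"fingers": 1},
  {"x": 0,"y": 0,"z": 1,"rx": 0,"ry": 0,"rz": 0,"fingers": 1},
  {"x": 0,"y": 0,"z": 1,"rx": 0,"ry": 0,"rz": 0,"fingers": 1},
])

```text
time_s: 19.75
tool_pos: [0.5853, 0.262, 0.0284]
tool_rot: [180.0, 0.0, -10.9]
force: [-0.6, -0.4, -1.0]
grip_width: 0.0325
grasp_force: 20.0
```

Call:
drive_tool([
  {"x": 0,"y": 0,"z": 0.5,"rx": 0,"ry": 0,"rz": 0,"fingers": 1},
  {"x": 0,"y": 0,"z": 1,"rx": 0,"ry": 0,"rz": 0,"fingers": 1},
  {"x": 0,"y": 0,"z": 1,"rx": 0,"ry": 0,"rz": 0,"fingers": 1},
])

```text
time_s: 20.12
tool_pos: [0.5854, 0.262, 0.0277]
tool_rot: [180.0, -0.0, -10.9]
force: [-0.0, 0.1, 0.3]
grip_width: 0.0328
grasp_force: 19.9
```

Call:
drive_tool([
  {"x": 0,"y": 0,"z": 0.5,"rx": 0,"ry": 0,"rz": 0,"fingers": 1},
  {"x": 0,"y": 0,"z": 1,"rx": 0,"ry": 0,"rz": 0,"fingers": 1},
  {"x": 0,"y": 0,"z": 1,"rx": 0,"ry": 0,"rz": 0,"fingers": 1},
])

```text
time_s: 20.5
tool_pos: [0.5854, 0.2621, 0.0276]
tool_rot: [180.0, -0.0, -10.9]
force: [-2.7, -2.0, 6.3]
grip_width: 0.0328
grasp_force: 19.9
```

Contact. I ease off, release and rise.

Call:
drive_tool([
  {"x": 0,"y": 0,"z": -0.7,"rx": 0,"ry": 0,"rz": 0,"fingers": 1},
  {"x": 0,"y": 0,"z": -0.7,"rx": 0,"ry": 0,"rz": 0,"fingers": 0.2},
  {"x": 0,"y": 0,"z": -0.7,"rx": 0,"ry": 0,"rz": 0,"fingers": 0.1},
  {"x": 0,"y": 0,"z": -0.7,"rx": 0,"ry": 0,"rz": 0,"fingers": 0},
  {"x": 0,"y": 0,"z": -0.7,"rx": 0,"ry": 0,"rz": 0,"fingers": -0.1},
  {"x": 0,"y": 0,"z": -0.7,"rx": 0,"ry": 0,"rz": 0,"fingers": -0.1},
  {"x": 0,"y": 0,"z": -0.7,"rx": 0,"ry": 0,"rz": 0,"fingers": -0.1},
  {"x": 0,"y": 0,"z": -10,"rx": 0,"ry": 0,"rz": 0,"fingers": -0.1},
  {"x": 0,"y": 0,"z": -35,"rx": 0,"ry": 0,"rz": 0,"fingers": -0.1},
  {"x": 0,"y": 0,"z": -70,"rx": 0,"ry": 0,"rz": 0,"fingers": -0.1},
  {"x": 0,"y": 0,"z": -105,"rx": 0,"ry": 0,"rz": 0,"fingers": -0.1},
  {"x": 0,"y": 0,"z": -120,"rx": 0,"ry": 0,"rz": 0,"fingers": -0.1},
  {"x": 0,"y": 0,"z": -120,"rx": 0,"ry": 0,"rz": 0,"fingers": -0.1},
  {"x": 0,"y": 0,"z": -120,"rx": 0,"ry": 0,"rz": 0,"fingers": -0.1},
])

```text
time_s: 22.25
tool_pos: [0.5846, 0.2614, 0.1449]
tool_rot: [179.9, 0.1, -10.9]
force: [-0.1, -0.3, -0.3]
grip_width: 0.048
grasp_force: 0.0
```

```bash
python3 -c "
from h import *
go(.5517,-.265,.13,-5.85);look('w9')"
```

```text
t 22.25 tcp [0.5846 0.2614 0.1449] [ 1.7991e+02  1.2000e-01 -1.0900e+01] F [-0.1 -0.3 -0.3] w 0.048 gf 0.0
move mm [ 67.3 523.1  15.6] rv [ 0.0015  0.0021 -0.0881]
```

Call:
drive_tool([
  {"x": 4,"y": 30,"z": 0,"rx": 0,"ry": 0,"rz": 0.0,"fingers": -0.15},
  {"x": 10,"y": 80,"z": 0,"rx": 0,"ry": 0,"rz": -0.01,"fingers": -0.15},
  {"x": 17,"y": 130,"z": 0,"rx": 0,"ry": 0,"rz": -0.02,"fingers": -0.15},
  {"x": 23,"y": 180,"z": 0,"rx": 0,"ry": 0,"rz": -0.03,"fingers": -0.15},
  {"x": 30,"y": 230,"z": 0,"rx": 0,"ry": 0,"rz": -0.04,"fingers": -0.15},
  {"x": 36,"y": 280,"z": 0,"rx": 0,"ry": 0,"rz": -0.05,"fingers": -0.15},
  {"x": 42,"y": 330,"z": 0,"rx": 0,"ry": 0,"rz": -0.06,"fingers": -0.15},
  {"x": 49,"y": 380,"z": 0,"rx": 0,"ry": 0,"rz": -0.07,"fingers": -0.15},
  {"x": 55,"y": 430,"z": 3,"rx": 0,"ry": 0,"rz": -0.08,"fingers": -0.15},
  {"x": 61,"y": 475,"z": 8,"rx": 0,"ry": 0,"rz": -0.088,"fingers": -0.15},
  {"x": 66,"y": 510,"z": 12,"rx": 0,"ry": 0,"rz": -0.088,"fingers": -0.15},
  {"x": 67.3,"y": 523,"z": 15,"rx": 0,"ry": 0,"rz": -0.088,"fingers": -0.15},
  {"x": 67.3,"y": 523,"z": 15,"rx": 0,"ry": 0,"rz": -0.088,"fingers": -0.15},
  {"x": 67.3,"y": 523,"z": 15,"rx": 0,"ry": 0,"rz": -0.088,"fingers": -0.15},
])

```text
time_s: 24.05
tool_pos: [0.5532, -0.2617, 0.1315]
tool_rot: [-179.9, 0.0, -5.7]
force: [0.7, 0.7, -0.0]
grip_width: 0.0502
grasp_force: 0.0
```

```bash
python3 - <<'E'
from h import *
go(.5517,-.265,.0375,-5.85); look('w10')
# orange roof stripe between the fingers, numerically
im=cv2.imread('pics/w10.png'); h=cv2.cvtColor(im,cv2.COLOR_BGR2HSV)
for r in (140,200,225,250,275):
    m=(h[r,:,0]<20)&(h[r,:,1]>110)&(h[r,:,2]>110); print(r,np.where(m[240:400])[0]+240)
# tray from the same frame tells nothing; save crops of previous tray image
a=cv2.imread('pics/w9.png'); cv2.imwrite('pics/m.png',np.hstack([cv2.resize(a[100:340],(400,300)),cv2.resize(im[100:340],(400,300))]))
E
```

```text
t 24.05 tcp [ 0.5532 -0.2617  0.1315] [-179.93    0.     -5.69] F [ 0.7  0.7 -0. ] w 0.0502 gf 0.0
move mm [-1.2  3.5 94. ] rv [-0.0013  0.0001  0.0028]
140 [248 249 250 251 252 253 254 255 256 257 258 295 296 297 298 299 300 301
 302 303 304 305 311 312 313 314 315 316 317 318 319 320 321 322 323 324
 325 326 327 328 334 335 336 337 338 339 340 341 342 343 344 381 382 383
 384 385 386 387 388 389 390 391]
200 [256 257 258 259 260 261 316 317 318 319 320 321 322 323 324 377 378 379
 380 381 382]
225 [315 316 317 318 319 320 321 322 323 324]
250 [260 261 262 263 375 376 377 378]
275 [240 241 242 243 244 245 246]
```

View pics/m.png

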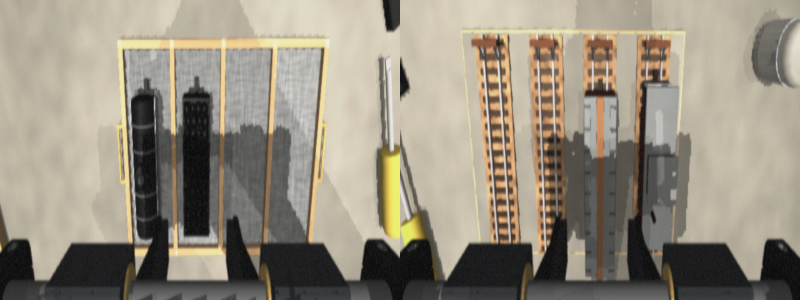

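Left: tank and hopper stand in lanes 1 and 2. Right: the boxcar is between the fingers with its stripe at col 320 against 316.5, so y +2.5.

Call:
drive_tool([
  {"x": -1,"y": 2.5,"z": 20,"rx": 0,"ry": 0,"rz": 0.003,"fingers": -0.15},
  {"x": -1,"y": 2.5,"z": 48,"rx": 0,"ry": 0,"rz": 0.003,"fingers": -0.15},
  {"x": -1,"y": 2.5,"z": 70,"rx": 0,"ry": 0,"rz": 0.003,"fingers": -0.15},
  {"x": -1,"y": 2.5,"z": 86,"rx": 0,"ry": 0,"rz": 0.003,"fingers": -0.15},
  {"x": -1,"y": 2.5,"z": 93,"rx": 0,"ry": 0,"rz": 0.003,"fingers": -0.15},
  {"x": -1,"y": 2.5,"z": 93,"rx": 0,"ry": 0,"rz": 0.003,"fingers": -0.15},
  {"x": -1,"y": 2.5,"z": 93,"rx": 0,"ry": 0,"rz": 0.003,"fingers": 0.05},
  {"x": -1,"y": 2.5,"z": 93,"rx": 0,"ry": 0,"rz": 0.003,"fingers": 0.15},
  {"x": -1,"y": 2.5,"z": 93,"rx": 0,"ry": 0,"rz": 0.003,"fingers": 0.3},
  {"x": -1,"y": 2.5,"z": 93,"rx": 0,"ry": 0,"rz": 0.003,"fingers": 1},
  {"x": -1,"y": 2.5,"z": 93,"rx": 0,"ry": 0,"rz": 0.003,"fingers": 1},
  {"x": -1,"y": 2.5,"z": 93,"rx": 0,"ry": 0,"rz": 0.003,"fingers": 1},
  {"x": -1,"y": 2.5,"z": 93,"rx": 0,"ry": 0,"rz": 0.003,"fingers": 1},
  {"x": -1,"y": 2.5,"z": 89,"rx": 0,"ry": 0,"rz": 0.003,"fingers": 1},
  {"x": -1,"y": 2.5,"z": 79,"rx": 0,"ry": 0,"rz": 0.003,"fingers": 1},
  {"x": -1,"y": 2.5,"z": 57,"rx": 0,"ry": 0,"rz": 0.003,"fingers": 1},
  {"x": -1,"y": 2.5,"z": 27,"rx": 0,"ry": 0,"rz": 0.003,"fingers": 1},
  {"x": -1,"y": 2.5,"z": -1,"rx": 0,"ry": 0,"rz": 0.003,"fingers": 1},
  {"x": -1,"y": 2.5,"z": -11,"rx": 0,"ry": 0,"rz": 0.003,"fingers": 1},
  {"x": -1,"y": 2.5,"z": -11,"rx": 0,"ry": 0,"rz": 0.003,"fingers": 1},
], force=20)

```text
time_s: 26.6
tool_pos: [0.5514, -0.267, 0.1428]
tool_rot: [180.0, -0.0, -6.0]
force: [-0.1, 0.0, -2.0]
grip_width: 0.0336
grasp_force: 20.0
```

```bash
python3 -c "
from h import *
go(.573,.197,.03,-10.9); look('w11')"
```

```text
t 26.6 tcp [ 0.5514 -0.267   0.1428] [ 1.7996e+02 -4.0000e-02 -6.0400e+00] F [-0.1  0.  -2. ] w 0.0336 gf 20.0
move mm [ -27.4 -463.7  112.5] rv [ 0.0006 -0.0007  0.0848]
```

Call:
drive_tool([
  {"x": -1,"y": -15,"z": 0,"rx": 0,"ry": 0,"rz": 0.0,"fingers": 1},
  {"x": -3,"y": -45,"z": 0,"rx": 0,"ry": 0,"rz": 0.01,"fingers": 1},
  {"x": -5,"y": -85,"z": 0,"rx": 0,"ry": 0,"rz": 0.02,"fingers": 1},
  {"x": -8,"y": -130,"z": 0,"rx": 0,"ry": 0,"rz": 0.03,"fingers": 1},
  {"x": -11,"y": -175,"z": 0,"rx": 0,"ry": 0,"rz": 0.04,"fingers": 1},
  {"x": -13,"y": -220,"z": 0,"rx": 0,"ry": 0,"rz": 0.05,"fingers": 1},
  {"x": -16,"y": -265,"z": 0,"rx": 0,"ry": 0,"rz": 0.06,"fingers": 1},
  {"x": -19,"y": -310,"z": 0,"rx": 0,"ry": 0,"rz": 0.07,"fingers": 1},
  {"x": -22,"y": -355,"z": 0,"rx": 0,"ry": 0,"rz": 0.08,"fingers": 1},
  {"x": -25,"y": -400,"z": 0,"rx": 0,"ry": 0,"rz": 0.085,"fingers": 1},
  {"x": -27,"y": -440,"z": 0,"rx": 0,"ry": 0,"rz": 0.085,"fingers": 1},
  {"x": -27.5,"y": -459,"z": 5,"rx": 0,"ry": 0,"rz": 0.085,"fingers": 1},
  {"x": -27.5,"y": -464,"z": 20,"rx": 0,"ry": 0,"rz": 0.085,"fingers": 1},
  {"x": -27.5,"y": -464,"z": 40,"rx": 0,"ry": 0,"rz": 0.085,"fingers": 1},
  {"x": -27.5,"y": -464,"z": 60,"rx": 0,"ry": 0,"rz": 0.085,"fingers": 1},
  {"x": -27.5,"y": -464,"z": 70,"rx": 0,"ry": 0,"rz": 0.085,"fingers": 1},
  {"x": -27.5,"y": -464,"z": 70,"rx": 0,"ry": 0,"rz": 0.085,"fingers": 1},
])

```text
time_s: 28.78
tool_pos: [0.5721, 0.1967, 0.0712]
tool_rot: [179.9, 0.1, -11.0]
force: [-0.5, -0.5, -1.2]
grip_width: 0.0344
grasp_force: 20.0
```

```bash
python3 - <<'E'
from h import *
go(.573,.197,.03,-10.9); look('w12')
im=cv2.imread('pics/w12.png'); h=cv2.cvtColor(im,cv2.COLOR_BGR2HSV)
for r in (155,165,180,240):
    m=(h[r,:,0]<30)&(h[r,:,1]>80)&(h[r,:,2]>120); x=np.where(m)[0]; print(r,[(int(g[0]),int(g[-1])) for g in np.split(x,np.where(np.diff(x)>3)[0]+1) if len(g)>2])
E
```

```text
t 28.77 tcp [0.5721 0.1967 0.0712] [ 1.7994e+02  1.1000e-01 -1.0950e+01] F [-0.5 -0.5 -1.2] w 0.0344 gf 20.0
move mm [ 0.9 -0.5 41.2] rv [ 0.0011  0.0019 -0.0009]
155 [(44, 46), (258, 260), (366, 375)]
165 [(258, 267), (365, 375), (474, 476)]
180 [(50, 52), (259, 262), (365, 374), (472, 475)]
240 [(49, 53), (162, 164), (262, 269), (307, 324), (364, 371), (465, 473), (480, 483)]
```

The boxcar stripe (middle 315.5) is centred between the dividers (265.5 and 367.5). I lower it.

Call:
drive_tool([
  {"x": 0,"y": 0,"z": 12,"rx": 0,"ry": 0,"rz": 0,"fingers": 1},
  {"x": 0,"y": 0,"z": 28,"rx": 0,"ry": 0,"rz": 0,"fingers": 1},
  {"x": 0,"y": 0,"z": 37,"rx": 0,"ry": 0,"rz": 0,"fingers": 1},
  {"x": 0,"y": 0,"z": 40,"rx": 0,"ry": 0,"rz": 0,"fingers": 1},
  {"x": 0,"y": 0,"z": 41,"rx": 0,"ry": 0,"rz": 0,"fingers": 1},
  {"x": 0,"y": 0,"z": 42,"rx": 0,"ry": 0,"rz": 0,"fingers": 1},
  {"x": 0,"y": 0,"z": 43,"rx": 0,"ry": 0,"rz": 0,"fingers": 1},
  {"x": 0,"y": 0,"z": 43,"rx": 0,"ry": 0,"rz": 0,"fingers": 1},
  {"x": 0,"y": 0,"z": 43.5,"rx": 0,"ry": 0,"rz": 0,"fingers": 1},
  {"x": 0,"y": 0,"z": 44,"rx": 0,"ry": 0,"rz": 0,"fingers": 1},
  {"x": 0,"y": 0,"z": 44,"rx": 0,"ry": 0,"rz": 0,"fingers": 1},
])

```text
time_s: 30.2
tool_pos: [0.5727, 0.1976, 0.0284]
tool_rot: [180.0, 0.0, -10.9]
force: [0.7, 0.3, -0.9]
grip_width: 0.0338
grasp_force: 20.0
```

Call:
drive_tool([
  {"x": 0,"y": 0,"z": 0.5,"rx": 0,"ry": 0,"rz": 0,"fingers": 1},
  {"x": 0,"y": 0,"z": 1,"rx": 0,"ry": 0,"rz": 0,"fingers": 1},
  {"x": 0,"y": 0,"z": 1,"rx": 0,"ry": 0,"rz": 0,"fingers": 1},
])

```text
time_s: 30.58
tool_pos: [0.5727, 0.1977, 0.0277]
tool_rot: [180.0, -0.0, -10.9]
force: [-1.0, -0.3, -0.3]
grip_width: 0.0342
grasp_force: 20.0
```

Call:
drive_tool([
  {"x": 0,"y": 0,"z": 0.5,"rx": 0,"ry": 0,"rz": 0,"fingers": 1},
  {"x": 0,"y": 0,"z": 1,"rx": 0,"ry": 0,"rz": 0,"fingers": 1},
  {"x": 0,"y": 0,"z": 1,"rx": 0,"ry": 0,"rz": 0,"fingers": 1},
])

```text
time_s: 30.95
tool_pos: [0.5728, 0.1976, 0.0277]
tool_rot: [180.0, -0.0, -10.9]
force: [-4.9, -1.9, 7.7]
grip_width: 0.0336
grasp_force: 20.0
```

Call:
drive_tool([
  {"x": 0,"y": 0,"z": -0.8,"rx": 0,"ry": 0,"rz": 0,"fingers": 1},
  {"x": 0,"y": 0,"z": -0.8,"rx": 0,"ry": 0,"rz": 0,"fingers": 0.2},
  {"x": 0,"y": 0,"z": -0.8,"rx": 0,"ry": 0,"rz": 0,"fingers": 0.1},
  {"x": 0,"y": 0,"z": -0.8,"rx": 0,"ry": 0,"rz": 0,"fingers": 0},
  {"x": 0,"y": 0,"z": -0.8,"rx": 0,"ry": 0,"rz": 0,"fingers": -0.1},
  {"x": 0,"y": 0,"z": -0.8,"rx": 0,"ry": 0,"rz": 0,"fingers": -0.1},
  {"x": 0,"y": 0,"z": -0.8,"rx": 0,"ry": 0,"rz": 0,"fingers": -0.1},
  {"x": 0,"y": 0,"z": -10,"rx": 0,"ry": 0,"rz": 0,"fingers": -0.1},
  {"x": 0,"y": 0,"z": -35,"rx": 0,"ry": 0,"rz": 0,"fingers": -0.1},
  {"x": 0,"y": 0,"z": -70,"rx": 0,"ry": 0,"rz": 0,"fingers": -0.1},
  {"x": 0,"y": 0,"z": -105,"rx": 0,"ry": 0,"rz": 0,"fingers": -0.1},
  {"x": 0,"y": 0,"z": -120,"rx": 0,"ry": 0,"rz": 0,"fingers": -0.1},
  {"x": 0,"y": 0,"z": -120,"rx": 0,"ry": 0,"rz": 0,"fingers": -0.1},
  {"x": 0,"y": 0,"z": -120,"rx": 0,"ry": 0,"rz": 0,"fingers": -0.1},
])

```text
time_s: 32.7
tool_pos: [0.5719, 0.1972, 0.145]
tool_rot: [179.9, 0.1, -10.9]
force: [0.7, -0.3, 0.1]
grip_width: 0.0474
grasp_force: 0.0
```

```bash
python3 -c "
from h import *
go(.5569,-.3318,.13,-5.85);look('w13')"
```

```text
t 32.7 tcp [0.5719 0.1972 0.145 ] [ 1.7993e+02  1.2000e-01 -1.0900e+01] F [ 0.7 -0.3  0.1] w 0.0474 gf 0.0
move mm [ 85.3 522.2  15.5] rv [ 0.0012  0.0022 -0.0881]
```

Call:
drive_tool([
  {"x": 5,"y": 30,"z": 0,"rx": 0,"ry": 0,"rz": 0.0,"fingers": -0.15},
  {"x": 13,"y": 80,"z": 0,"rx": 0,"ry": 0,"rz": -0.01,"fingers": -0.15},
  {"x": 21,"y": 130,"z": 0,"rx": 0,"ry": 0,"rz": -0.02,"fingers": -0.15},
  {"x": 29,"y": 180,"z": 0,"rx": 0,"ry": 0,"rz": -0.03,"fingers": -0.15},
  {"x": 37,"y": 230,"z": 0,"rx": 0,"ry": 0,"rz": -0.04,"fingers": -0.15},
  {"x": 45,"y": 280,"z": 0,"rx": 0,"ry": 0,"rz": -0.05,"fingers": -0.15},
  {"x": 53,"y": 330,"z": 0,"rx": 0,"ry": 0,"rz": -0.06,"fingers": -0.15},
  {"x": 62,"y": 380,"z": 0,"rx": 0,"ry": 0,"rz": -0.07,"fingers": -0.15},
  {"x": 70,"y": 430,"z": 3,"rx": 0,"ry": 0,"rz": -0.08,"fingers": -0.15},
  {"x": 78,"y": 475,"z": 8,"rx": 0,"ry": 0,"rz": -0.087,"fingers": -0.15},
  {"x": 83,"y": 510,"z": 12,"rx": 0,"ry": 0,"rz": -0.087,"fingers": -0.15},
  {"x": 85,"y": 524,"z": 15,"rx": 0,"ry": 0,"rz": -0.087,"fingers": -0.15},
  {"x": 85,"y": 524,"z": 15,"rx": 0,"ry": 0,"rz": -0.087,"fingers": -0.15},
  {"x": 85,"y": 524,"z": 15,"rx": 0,"ry": 0,"rz": -0.087,"fingers": -0.15},
])

```text
time_s: 34.5
tool_pos: [0.5579, -0.3303, 0.1315]
tool_rot: [-179.9, 0.0, -5.7]
force: [0.7, 0.2, -0.2]
grip_width: 0.0501
grasp_force: 0.0
```

```bash
python3 - <<'E'
from h import *
go(.5569,-.3318,.0375,-5.85); look('w14')
im=cv2.imread('pics/w14.png'); h=cv2.cvtColor(im,cv2.COLOR_BGR2HSV)
for r in (140,150,160,200,230):
    m=(h[r,:,0]<20)&(h[r,:,1]>100)&(h[r,:,2]>90); x=np.where(m)[0]; print(r,[(int(g[0]),int(g[-1])) for g in np.split(x,np.where(np.diff(x)>12)[0]+1) if len(g)>2])
a=cv2.imread('pics/w13.png'); cv2.imwrite('pics/m2.png',np.hstack([cv2.resize(a[100:340],(400,300)),cv2.resize(im[100:340],(400,300))]))
E
```

```text
t 34.5 tcp [ 0.5579 -0.3303  0.1315] [-179.92    0.     -5.75] F [ 0.7  0.2 -0.2] w 0.0501 gf 0.0
move mm [-0.9  1.7 94. ] rv [-0.0014  0.      0.0018]
140 []
150 [(23, 61), (79, 87), (115, 152), (165, 172), (207, 257), (292, 342), (556, 571)]
160 [(38, 41), (82, 89), (122, 127), (166, 173), (207, 212), (251, 257), (292, 297), (337, 341), (542, 586)]
200 [(47, 96), (129, 178), (211, 259)]
230 [(54, 102), (134, 181), (214, 259)]
```

View pics/m2.png

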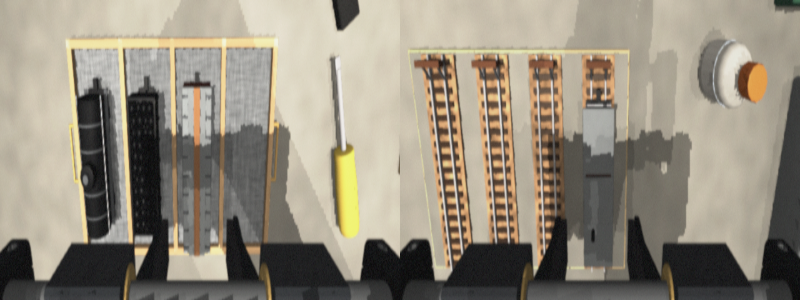

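Left: tank, hopper and boxcar are in lanes 1–3. Right: the caboose is between the fingers and its siding's middle col is 317, nearly centred. Grip and lift.

Call:
drive_tool([
  {"x": -1,"y": 0.8,"z": 20,"rx": 0,"ry": 0,"rz": 0.002,"fingers": -0.15},
  {"x": -1,"y": 0.8,"z": 48,"rx": 0,"ry": 0,"rz": 0.002,"fingers": -0.15},
  {"x": -1,"y": 0.8,"z": 70,"rx": 0,"ry": 0,"rz": 0.002,"fingers": -0.15},
  {"x": -1,"y": 0.8,"z": 86,"rx": 0,"ry": 0,"rz": 0.002,"fingers": -0.15},
  {"x": -1,"y": 0.8,"z": 93,"rx": 0,"ry": 0,"rz": 0.002,"fingers": -0.15},
  {"x": -1,"y": 0.8,"z": 93,"rx": 0,"ry": 0,"rz": 0.002,"fingers": -0.15},
  {"x": -1,"y": 0.8,"z": 93,"rx": 0,"ry": 0,"rz": 0.002,"fingers": 0.05},
  {"x": -1,"y": 0.8,"z": 93,"rx": 0,"ry": 0,"rz": 0.002,"fingers": 0.15},
  {"x": -1,"y": 0.8,"z": 93,"rx": 0,"ry": 0,"rz": 0.002,"fingers": 0.3},
  {"x": -1,"y": 0.8,"z": 93,"rx": 0,"ry": 0,"rz": 0.002,"fingers": 1},
  {"x": -1,"y": 0.8,"z": 93,"rx": 0,"ry": 0,"rz": 0.002,"fingers": 1},
  {"x": -1,"y": 0.8,"z": 93,"rx": 0,"ry": 0,"rz": 0.002,"fingers": 1},
  {"x": -1,"y": 0.8,"z": 93,"rx": 0,"ry": 0,"rz": 0.002,"fingers": 1},
  {"x": -1,"y": 0.8,"z": 89,"rx": 0,"ry": 0,"rz": 0.002,"fingers": 1},
  {"x": -1,"y": 0.8,"z": 79,"rx": 0,"ry": 0,"rz": 0.002,"fingers": 1},
  {"x": -1,"y": 0.8,"z": 57,"rx": 0,"ry": 0,"rz": 0.002,"fingers": 1},
  {"x": -1,"y": 0.8,"z": 27,"rx": 0,"ry": 0,"rz": 0.002,"fingers": 1},
  {"x": -1,"y": 0.8,"z": -1,"rx": 0,"ry": 0,"rz": 0.002,"fingers": 1},
  {"x": -1,"y": 0.8,"z": -11,"rx": 0,"ry": 0,"rz": 0.002,"fingers": 1},
  {"x": -1,"y": 0.8,"z": -11,"rx": 0,"ry": 0,"rz": 0.002,"fingers": 1},
], force=20)

```text
time_s: 37.05
tool_pos: [0.5561, -0.3339, 0.1429]
tool_rot: [180.0, -0.0, -6.0]
force: [-0.3, 0.4, -2.0]
grip_width: 0.0342
grasp_force: 20.0
```

```bash
python3 -c "
from h import *
go(.5605,.1325,.03,-10.9)"
```

```text
t 37.05 tcp [ 0.5561 -0.3339  0.1429] [ 1.7996e+02 -4.0000e-02 -6.0400e+00] F [-0.3  0.4 -2. ] w 0.0342 gf 20.0
move mm [ -44.8 -464.4  112.5] rv [ 0.0007 -0.0007  0.0849]
```

Call:
drive_tool([
  {"x": -1,"y": -15,"z": 0,"rx": 0,"ry": 0,"rz": 0.0,"fingers": 1},
  {"x": -4,"y": -45,"z": 0,"rx": 0,"ry": 0,"rz": 0.01,"fingers": 1},
  {"x": -8,"y": -85,"z": 0,"rx": 0,"ry": 0,"rz": 0.02,"fingers": 1},
  {"x": -12,"y": -130,"z": 0,"rx": 0,"ry": 0,"rz": 0.03,"fingers": 1},
  {"x": -17,"y": -175,"z": 0,"rx": 0,"ry": 0,"rz": 0.04,"fingers": 1},
  {"x": -21,"y": -220,"z": 0,"rx": 0,"ry": 0,"rz": 0.05,"fingers": 1},
  {"x": -26,"y": -265,"z": 0,"rx": 0,"ry": 0,"rz": 0.06,"fingers": 1},
  {"x": -30,"y": -310,"z": 0,"rx": 0,"ry": 0,"rz": 0.07,"fingers": 1},
  {"x": -35,"y": -355,"z": 0,"rx": 0,"ry": 0,"rz": 0.08,"fingers": 1},
  {"x": -39,"y": -400,"z": 0,"rx": 0,"ry": 0,"rz": 0.085,"fingers": 1},
  {"x": -43,"y": -440,"z": 0,"rx": 0,"ry": 0,"rz": 0.085,"fingers": 1},
  {"x": -45,"y": -459,"z": 5,"rx": 0,"ry": 0,"rz": 0.085,"fingers": 1},
  {"x": -45,"y": -464,"z": 20,"rx": 0,"ry": 0,"rz": 0.085,"fingers": 1},
  {"x": -45,"y": -464,"z": 40,"rx": 0,"ry": 0,"rz": 0.085,"fingers": 1},
  {"x": -45,"y": -464,"z": 60,"rx": 0,"ry": 0,"rz": 0.085,"fingers": 1},
  {"x": -45,"y": -464,"z": 70,"rx": 0,"ry": 0,"rz": 0.085,"fingers": 1},
  {"x": -45,"y": -464,"z": 70,"rx": 0,"ry": 0,"rz": 0.085,"fingers": 1},
])

```text
time_s: 39.17
tool_pos: [0.5594, 0.1317, 0.0713]
tool_rot: [180.0, 0.1, -11.0]
force: [-0.5, 0.1, 0.0]
grip_width: 0.0339
grasp_force: 20.0
```

```bash
python3 - <<'E'
from h import *
go(.5605,.1325,.03,-10.9); look('w15')
im=cv2.imread('pics/w15.png'); h=cv2.cvtColor(im,cv2.COLOR_BGR2HSV)
for r in (155,165,180,210,240):
    m=(h[r,:,0]<30)&(h[r,:,1]>80)&(h[r,:,2]>110); x=np.where(m)[0]; print(r,[(int(g[0]),int(g[-1])) for g in np.split(x,np.where(np.diff(x)>3)[0]+1) if len(g)>2])
E
```

```text
t 39.17 tcp [0.5594 0.1317 0.0713] [ 1.7996e+02  1.2000e-01 -1.0950e+01] F [-0.5  0.1  0. ] w 0.0339 gf 20.0
move mm [ 1.  -1.  41.3] rv [ 0.0007  0.0021 -0.0009]
155 [(44, 46), (256, 266), (365, 375)]
165 [(46, 48), (257, 266), (365, 375)]
180 [(50, 52), (258, 267), (365, 373)]
210 [(176, 190), (259, 269), (363, 372)]
240 [(261, 269), (363, 371), (380, 383)]
```

The lane middle is col 316 (divider 265, wall 367), which matches the finger middle. I lower the caboose.

Call:
drive_tool([
  {"x": 0,"y": 0,"z": 12,"rx": 0,"ry": 0,"rz": 0,"fingers": 1},
  {"x": 0,"y": 0,"z": 28,"rx": 0,"ry": 0,"rz": 0,"fingers": 1},
  {"x": 0,"y": 0,"z": 37,"rx": 0,"ry": 0,"rz": 0,"fingers": 1},
  {"x": 0,"y": 0,"z": 40,"rx": 0,"ry": 0,"rz": 0,"fingers": 1},
  {"x": 0,"y": 0,"z": 41,"rx": 0,"ry": 0,"rz": 0,"fingers": 1},
  {"x": 0,"y": 0,"z": 42,"rx": 0,"ry": 0,"rz": 0,"fingers": 1},
  {"x": 0,"y": 0,"z": 43,"rx": 0,"ry": 0,"rz": 0,"fingers": 1},
  {"x": 0,"y": 0,"z": 43,"rx": 0,"ry": 0,"rz": 0,"fingers": 1},
  {"x": 0,"y": 0,"z": 43.5,"rx": 0,"ry": 0,"rz": 0,"fingers": 1},
  {"x": 0,"y": 0,"z": 44,"rx": 0,"ry": 0,"rz": 0,"fingers": 1},
  {"x": 0,"y": 0,"z": 44,"rx": 0,"ry": 0,"rz": 0,"fingers": 1},
])

```text
time_s: 40.6
tool_pos: [0.56, 0.1325, 0.0284]
tool_rot: [180.0, 0.0, -10.9]
force: [0.2, -0.2, -1.0]
grip_width: 0.034
grasp_force: 20.0
```

Call:
drive_tool([
  {"x": 0,"y": 0,"z": 0.5,"rx": 0,"ry": 0,"rz": 0,"fingers": 1},
  {"x": 0,"y": 0,"z": 1,"rx": 0,"ry": 0,"rz": 0,"fingers": 1},
  {"x": 0,"y": 0,"z": 1,"rx": 0,"ry": 0,"rz": 0,"fingers": 1},
])

```text
time_s: 40.98
tool_pos: [0.56, 0.1325, 0.0276]
tool_rot: [180.0, 0.0, -10.9]
force: [-1.5, -0.3, 0.1]
grip_width: 0.0338
grasp_force: 20.0
```

Call:
drive_tool([
  {"x": 0,"y": 0,"z": 0.5,"rx": 0,"ry": 0,"rz": 0,"fingers": 1},
  {"x": 0,"y": 0,"z": 0.8,"rx": 0,"ry": 0,"rz": 0,"fingers": 1},
  {"x": 0,"y": 0,"z": 0.8,"rx": 0,"ry": 0,"rz": 0,"fingers": 1},
])

```text
time_s: 41.35
tool_pos: [0.56, 0.1325, 0.0276]
tool_rot: [180.0, -0.0, -10.9]
force: [-2.9, -0.8, 7.7]
grip_width: 0.0337
grasp_force: 20.0
```

Call:
drive_tool([
  {"x": 0,"y": 0,"z": -0.8,"rx": 0,"ry": 0,"rz": 0,"fingers": 1},
  {"x": 0,"y": 0,"z": -0.8,"rx": 0,"ry": 0,"rz": 0,"fingers": 0.2},
  {"x": 0,"y": 0,"z": -0.8,"rx": 0,"ry": 0,"rz": 0,"fingers": 0.1},
  {"x": 0,"y": 0,"z": -0.8,"rx": 0,"ry": 0,"rz": 0,"fingers": 0},
  {"x": 0,"y": 0,"z": -0.8,"rx": 0,"ry": 0,"rz": 0,"fingers": -0.1},
  {"x": 0,"y": 0,"z": -0.8,"rx": 0,"ry": 0,"rz": 0,"fingers": -0.1},
  {"x": 0,"y": 0,"z": -0.8,"rx": 0,"ry": 0,"rz": 0,"fingers": -0.1},
  {"x": 0,"y": 0,"z": -10,"rx": 0,"ry": 0,"rz": 0,"fingers": -0.1},
  {"x": 0,"y": 0,"z": -35,"rx": 0,"ry": 0,"rz": 0,"fingers": -0.1},
  {"x": 0,"y": 0,"z": -70,"rx": 0,"ry": 0,"rz": 0,"fingers": -0.1},
  {"x": 0,"y": 0,"z": -105,"rx": 0,"ry": 0,"rz": 0,"fingers": -0.1},
  {"x": 0,"y": 0,"z": -130,"rx": 0,"ry": 0,"rz": 0,"fingers": -0.1},
  {"x": 0,"y": 0,"z": -130,"rx": 0,"ry": 0,"rz": 0,"fingers": -0.1},
  {"x": 0,"y": 0,"z": -130,"rx": 0,"ry": 0,"rz": 0,"fingers": -0.1},
])

```text
time_s: 43.1
tool_pos: [0.5595, 0.1323, 0.1561]
tool_rot: [180.0, 0.0, -10.9]
force: [0.4, 0.5, 0.3]
grip_width: 0.0474
grasp_force: 0.0
```

```bash
python3 - <<'E'
from h import *
look('w16'); c=np.load('w16.npz')
# roof of caboose: grey low-saturation bright blob between fingers at z~.05
im=cv2.imread('pics/w16.png'); h=cv2.cvtColor(im,cv2.COLOR_BGR2HSV)
for r in (150,170,190,210,230,250,270):
    print(r,[tuple(int(v) for v in im[r,x]) for x in range(262,376,9)])
E
```

```text
150 [(166, 170, 169), (147, 149, 149), (139, 193, 227), (164, 167, 168), (161, 165, 165), (163, 167, 168), (160, 165, 164), (158, 162, 162), (155, 157, 157), (158, 162, 163), (112, 145, 168), (166, 184, 194), (170, 189, 197)]
170 [(88, 87, 88), (165, 168, 169), (147, 209, 237), (160, 163, 161), (153, 157, 157), (149, 152, 151), (68, 68, 70), (109, 110, 110), (150, 154, 153), (152, 155, 156), (116, 158, 192), (156, 173, 180), (167, 184, 193)]
190 [(88, 89, 90), (159, 163, 161), (153, 213, 238), (152, 155, 155), (188, 191, 190), (185, 191, 189), (186, 192, 191), (181, 187, 186), (180, 184, 183), (164, 167, 167), (141, 196, 231), (165, 182, 190), (168, 186, 194)]
210 [(77, 77, 76), (76, 77, 76), (68, 95, 118), (75, 77, 77), (93, 94, 94), (83, 85, 84), (114, 117, 115), (165, 169, 168), (151, 153, 151), (79, 79, 79), (69, 94, 118), (80, 89, 91), (96, 104, 108)]
230 [(80, 81, 80), (101, 102, 102), (90, 123, 155), (102, 106, 104), (83, 83, 84), (84, 87, 86), (85, 84, 82), (82, 83, 83), (82, 83, 82), (74, 76, 75), (72, 98, 121), (79, 88, 92), (93, 102, 106)]
250 [(82, 81, 83), (103, 105, 106), (93, 127, 158), (102, 104, 104), (119, 123, 121), (125, 129, 128), (112, 113, 113), (109, 112, 110), (85, 85, 84), (103, 104, 106), (88, 123, 153), (82, 91, 95), (99, 109, 112)]
270 [(66, 69, 71), (103, 103, 104), (91, 125, 156), (113, 115, 115), (128, 130, 130), (64, 67, 64), (111, 113, 112), (113, 114, 113), (111, 112, 114), (107, 108, 108), (88, 123, 154), (105, 115, 120), (118, 130, 136)]
```

The last frame shows the caboose roof upright and centred (cols ~298–336) between the divider (280) and the wall (352), with the gripper clear. I hand the job in.

```bash
python3 -c "
from cell import workorder
print(workorder.sign_off())"
```

```text
the job is handed in; nothing more can be done
None
```

All four cars are upright in the stock tray, in order from the robot's left: tank car, hopper, boxcar, caboose. I handed the job in at about 43 s of the 106 s allowed, and no verdict came back.

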